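# Run the scraper through the oil groove

### The job

Lift the groove scraper out of its wooden cradle, set its tip down in the square pocket of the oil groove in the steel slide plate, and draw it slowly (under 8 cm a second) and without leaning on it along the bottom of the groove, round both corners and out at the open end. Then lay the scraper back in its cradle the way it was and let go; do not push the other things on the bench around.

Things in the scene. Friction and masses are not known exactly. Their poses are not given: they have to be found in the camera images.
- scraper: T-shaped groove scraper, 130 g: black plastic bar 100 (x) x 16 (y) x 20 mm high on top of an upright steel stem. Origin at the lowest point of the round tip, z up the stem, x along the bar; bar from z = 60 to 80 mm. Stem 8 mm thick, the last 17 mm 5 mm thick. Starts in the cradle, stem hanging, bar along the cradle's x; grip the bar's middle across its 16 mm from above.
- scraper_bar (a point): Centre of the scraper's bar, 70 mm above the tip; the point to grip.
- scraper_tip (a point): Lowest point of the scraper's round tip (same as the body's origin).
- cradle: Fixed wooden cradle, origin under its centre, z up. Base 120 (x) x 70 x 10 mm; two uprights 10 mm thick at x = -37 and +37 mm, 64 mm free between them. Each is notched: floor at z = 78 mm (the bar's underside rests there: bar centre at 88, tip at 18 mm), 20 mm wide (y), flaring to about 36 mm at the top, z = 96 mm.
- plate: Fixed steel slide plate 160 (x) x 110 (y) x 30 mm; origin under its centre, z up. In its top a Z-shaped oil groove 10 mm wide, 8 mm deep (dark floor at z = 22 mm): from a 22 mm square pocket, equally deep, at (-55, -30) mm along +x to a corner at (0, -30), along +y to a corner at (0, 30), along +x and out through the +x side at (80, 30).
- pocket (a point): Centre of the square pocket's floor, the start of the groove (plate frame -55, -30, 22 mm).
- corner1 (a point): Floor of the groove at its first corner (plate frame 0, -30, 22 mm).
- corner2 (a point): Floor of the groove at its second corner (plate frame 0, 30, 22 mm).
- open_end (a point): Floor of the groove at its open end, on the plate's side face (plate frame 80, 30, 22 mm).
- tin: Bystander: closed steel tin, 72 mm diameter, 78 mm tall, loose. Origin under its centre.
- vblock: Bystander: steel V-block 60 x 45 x 46 mm, loose. Origin under its centre.
- spacer: Bystander: stepped round steel spacer, 42 mm diameter, 34 mm tall, loose. Origin under its centre.
Things that resemble listed ones, but are neither listed nor needed, are in the scene too. Several things have the shape of the plate; the one meant has the colours described above.

How it is judged:
On the way, in this order (a step that is already met when the one before it is completed fails the run):
1. the scraper is lifted clear of its cradle (z of scraper_bar in the frame of cradle above 0.12 m and contact force between scraper and cradle below 0.05 N), for 0.05 s.
2. the tip stands on the floor of the square pocket (x of scraper_tip in the frame of plate between -0.066 and -0.046 m and y of scraper_tip in the frame of plate between -0.041 and -0.019 m and z of scraper_tip in the frame of plate between 0.017 and 0.026 m), for 0.05 s.
3. the tip is half way along the first leg, at the bottom of the groove (x of scraper_tip in the frame of plate between -0.038 and -0.018 m and y of scraper_tip in the frame of plate between -0.035 and -0.025 m and z of scraper_tip in the frame of plate between 0.017 and 0.026 m), for 0.05 s.
4. the tip reaches the first corner at the bottom of the groove (x of scraper_tip in the frame of plate between -0.006 and 0.006 m and y of scraper_tip in the frame of plate between -0.036 and -0.024 m and z of scraper_tip in the frame of plate between 0.017 and 0.026 m), for 0.05 s.
5. the tip is half way along the middle leg, at the bottom of the groove (x of scraper_tip in the frame of plate between -0.005 and 0.005 m and y of scraper_tip in the frame of plate between -0.01 and 0.01 m and z of scraper_tip in the frame of plate between 0.017 and 0.026 m), for 0.05 s.
6. the tip reaches the second corner at the bottom of the groove (x of scraper_tip in the frame of plate between -0.006 and 0.006 m and y of scraper_tip in the frame of plate between 0.024 and 0.036 m and z of scraper_tip in the frame of plate between 0.017 and 0.026 m), for 0.05 s.
7. the tip is near the middle of the last leg, at the bottom of the groove (x of scraper_tip in the frame of plate between 0.02 and 0.04 m and y of scraper_tip in the frame of plate between 0.025 and 0.035 m and z of scraper_tip in the frame of plate between 0.017 and 0.026 m), for 0.05 s.
8. the tip is near the end of the last leg, at the bottom of the groove (x of scraper_tip in the frame of plate between 0.05 and 0.07 m and y of scraper_tip in the frame of plate between 0.025 and 0.035 m and z of scraper_tip in the frame of plate between 0.017 and 0.026 m), for 0.05 s.
9. the tip comes out at the open end (x of scraper_tip in the frame of plate between 0.078 and 0.13 m and y of scraper_tip in the frame of plate between 0.018 and 0.042 m and z of scraper_tip in the frame of plate between 0.008 and 0.028 m), for 0.05 s.
At the end, for the whole second after the job is handed in: The tip went along the whole groove, pocket to open end, within 4 mm of its floor. The scraper rests in both cradle notches, at rest: bar centre within 10 mm along, 5 mm across and 4 mm in height of its place (88 mm up), upright within 0.12 rad, bar along the cradle within 0.15 rad (x of scraper_bar in the frame of cradle between -0.01 and 0.01 m and y of scraper_bar in the frame of cradle between -0.005 and 0.005 m and z of scraper_bar in the frame of cradle between 0.084 and 0.092 m and angle between scraper's own z axis and vertical below 0.12 rad and angle between the x axis of scraper and the x axis of cradle, either way round below 0.15 rad and contact force between scraper and cradle above 0.2 N and linear speed of scraper below 0.02 m/s); the robot touches nothing.
It fails at once if the scraper moves faster than 8 cm/s while its tip is in the groove (below the plate's top, away from the pocket and the open end) (x of scraper_tip in the frame of plate between -0.038 and 0.068 m and y of scraper_tip in the frame of plate between -0.05 and 0.05 m and z of scraper_tip in the frame of plate between 0 and 0.029 m and linear speed of scraper above 0.08 m/s).
It fails at once if the scraper is leant on: more than 40 N between it and the plate (contact force between scraper and plate above 40 N).
It fails at once if the tin, V-block or spacer is pushed more than 20 mm (distance of any of tin, vblock, spacer from where it was at the start of the episode above 0.02 m).
It also fails if it takes over 58 s, if anything falls off the work surface, if the arm or the gripper's body presses on something with over 40 N, if the wrist force passes 120 N, or if a joint passes its speed limit or range.

### The arm

A 7-joint arm with a two-finger parallel gripper is mounted at the origin on the work surface. World frame = base frame: x ahead of the robot, y to its left, z up, the work surface at z = 0. Lengths are in m, angles in rad, forces in N, time in s.
With the tool pointing down it reaches from about 0.425 to 0.875 m from the base axis. Payload 4.7 kg.
Tool frame: the origin (TCP) lies between the finger pads; the fingertips stand 14 mm ahead of it and the grasp point (between the pads) lies 5 mm behind it; z points along the fingers, y is the line along which they close (so a half turn about z gives the same grasp; the last joint's range is limited). The gripper opens to 87 mm and grips with 3 to 60 N. Pads are 19 mm wide; open, the fingers measure 117 mm over their backs; the gripper's body (75 mm by 190 mm) begins 51 mm behind the grasp point.
Start: joints at [-1.12, 0.321, -0.07, 1.45, 0.023, 1.371, -0.057], TCP at [0.275, 0.589, 0.237] pointing down, gripper open.
Joint ranges: [-2.86, 2.86], [-0.3, 2.09], [-1.38, 1.24], [0.06, 2.45], [-1.56, 4.7], [0.09, 2.05], [-2.69, 2.69]. Speed limits (rad/s): [2.57, 2.57, 3.14, 3.14, 3.14, 3.14, 3.14].

### API

Orientations are given as a rotation vector (axis times angle).
In Python, from bench import get_state, get_image, camera_params, close_job gives the robot as it stands. The module is installed in compiled form; this text tells all that it offers.
- The arm moves only by the tool arm_command, never from a script. Its argument "motion" is a list of rows, each a list of 5 numbers: the finger opening in mm, from 0 to 87, then the shift along the tool's x, y, z in mm, then the turn about the tool's z in degrees. In form: [[gripper, x, y, z, spin], ...]. A call has 1 to 5 rows; each row is the pose to reach, as a shift and turn from the pose commanded when the call began, along the tool's axes at that moment; what a row does not reach only later rows make up. A row lasts 1/12 s, in which the tool goes at most 41.7 mm and 7.16 degrees, less where a joint would pass 70% of its speed; a pose out of reach is approached as far as the arm can. A call with a gripper value outside its range is refused whole. The fingers move at their own pace and stop on an object; "newtons" is the grip in N (left out, the last holds). Time passes only in rows, so rows that repeat a pose let the fingers close. It gives the time, the measured TCP pose, the force, the opening and the grip force at its end, in the units of the state.
- get_state(): the state, without advancing time (a new reading comes with each control period).
- get_image(name): name is "scene" or "top" or "wrist"; returns (picture, depth): 384x512x3 uint8, red, green, blue; 384x512 float32, m along the optical axis (not along the pixel's ray), 0 where there is no reading.
- camera_params(name): a dict with "intrinsics" (3x3 intrinsics, pixels), "D" ([k1, k2, p1, p2, k3] as OpenCV has them; the pictures are not rectified), "extrinsics" (4x4, takes a point from camera to world coordinates). Camera axes: x right, y down, z forward; pixel columns grow to the right and rows downward; lengths in m; the calibration is good to about 2 mm. A picture is of the moment at which its call begins: read the wrist's pose just before it. camera_params takes no time and is no camera call; for the wrist camera it gives the pose at the moment of the call.
- close_job(): hands the job in; it is judged then, once.
The state is a dict: "time": time; "joint_positions": joint angles; "qd": joint speeds; "joint_torque": joint torques, N m; "position": TCP position; "tool_rot": TCP orientation; "ft_force": force on the tool from outside, world axes, zero at the start; "torque": the same for the moment, N m; "grip_width": opening from 0.0 (shut) to 1.0 (fully open); "grip_force": force on a finger pad.
Only numpy, scipy, OpenCV 4.12 (cv2) and the standard library are available. Lean on these libraries where they do the work, as an engineer would, in place of code of your own. Each camera call takes 0.05 s, during which the arm holds its last target. There are 200 camera calls.

## Working session

There is one attempt and no reset: what is moved stays moved. The work goes in short steps, Python scripts to look and compute and a tool call to move; the robot and the scene stay as the last step left them, time stands still between calls to the robot, and variables do not carry over. Pictures are saved under pics/ and viewed, at most 10 in all, crops included, and the job is handed in when it is done.

Besides the shell and the picture viewer there is one more tool, called after "Call:" as name([rows], argument=value, ...), one row to a line, values as JSON. arm_command: Moves the arm, as the interface text tells. Its arguments: {"type":"object","properties":{"motion":{"type":"array"},"newtons":{"type":"number"}},"required":["motion"]}

```bash
mkdir -p pics; cat > h.py <<'E'
from bench import *
import numpy as np, cv2
def grab(n):
    P=camera_params(n); im,d=get_image(n); return im,d,np.array(P["intrinsics"]),np.array(P["D"]),np.array(P["extrinsics"])
def ray(px,K,D,T,z):
    u=cv2.undistortPoints(np.array(px,float).reshape(-1,1,2),K,D).reshape(-1,2)
    d=np.c_[u,np.ones(len(u))]@T[:3,:3].T; o=T[:3,3]
    return (o+d*((z-o[2])/d[:,2:]))[:,:2]
def cloud(d,K,D,T):
    h,w=d.shape; v,u=np.mgrid[:h,:w]
    n=cv2.undistortPoints(np.stack([u,v],-1).reshape(-1,1,2).astype(float),K,D).reshape(h,w,2)
    return np.concatenate([n*d[...,None],d[...,None]],-1)@T[:3,:3].T+T[:3,3]
E
python3 - <<'E'
from h import *
np.set_printoptions(precision=4,suppress=True)
s=get_state();print(s)
for n in("top","scene"):
    im,d,K,D,T=grab(n);np.savez(f"{n}0.npz",im=im,d=d,K=K,D=D,T=T)
    print(n,K,D,T); cv2.imwrite(f"pics/{n}0.png",im[...,::-1])
E
```

```text
{'time': 0.0, 'joint_positions': array([-1.1199,  0.3219, -0.0701,  1.4517,  0.0226,  1.3708, -0.0569]), 'qd': array([-0.0011,  0.0002, -0.0001,  0.0004, -0.0007,  0.0024, -0.0006]), 'joint_torque': array([ -0.0004, -49.1285,  -0.4044, -31.2531,  -0.0639,   0.0435,
         0.0002]), 'position': array([0.2748, 0.5885, 0.2354]), 'tool_rot': array([-0.6805, -3.0667,  0.0031]), 'ft_force': array([-0.442 , -0.1552, -0.2964]), 'torque': array([ 0.0311,  0.0325, -0.0267]), 'grip_force': 0.0, 'grip_width': 0.9988482876103209}
top [[356.9985   0.     256.9321]
 [  0.     356.9985 183.4161]
 [  0.       0.       1.    ]] [-0.0163  0.      0.      0.      0.    ] [[ 0.017  -0.9818  0.1892  0.3819]
 [-0.9999 -0.0173 -0.0002  0.0007]
 [ 0.0034 -0.1892 -0.9819  1.0873]
 [ 0.      0.      0.      1.    ]]
scene [[386.2062   0.     250.3406]
 [  0.     386.2062 186.6899]
 [  0.       0.       1.    ]] [-0.0976  0.      0.      0.      0.    ] [[-0.4916  0.6842 -0.5387  1.1394]
 [ 0.8707  0.3782 -0.3142  0.3541]
 [-0.0112 -0.6236 -0.7817  0.9362]
 [ 0.      0.      0.      1.    ]]
```

View pics/top0.png

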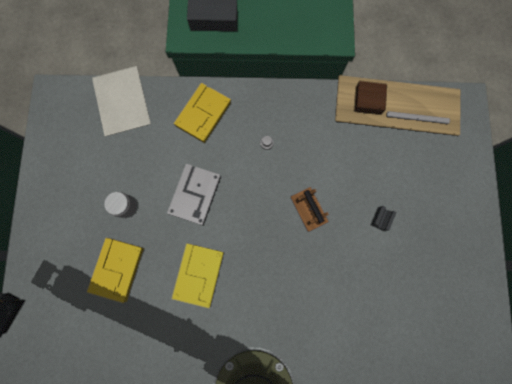

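View pics/scene0.png

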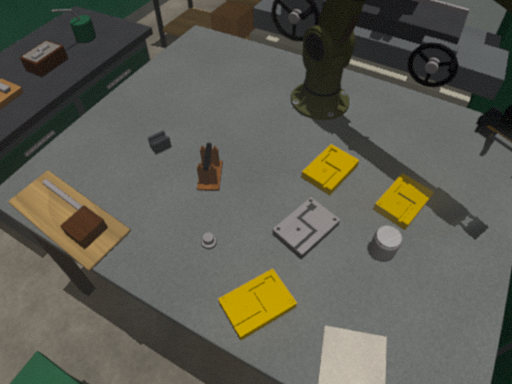

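The top view shows the grey steel plate around (195,195) with its pocket near (197,213). The cradle with the scraper is at (310,208), the tin at (117,205), the spacer at (267,142) and the V-block at (383,217). The yellow plates are decoys. Next I'll measure these roughly.

```bash
python3 - <<'E'
from h import *
np.set_printoptions(precision=4,suppress=True)
f=np.load("top0.npz");im,d,K,D,T=[f[k] for k in("im","d","K","D","T")]
P=cloud(d,K,D,T)
for n,px,z in(("plate",(195,195),.03),("pocket",(197,213),.022),("cradle",(310,208),.098),("tin",(117,205),.078),("spacer",(267,142),.03),("vb",(383,217),.046)):
    print(n,ray(px,K,D,T,z),P[px[1],px[0]])
hsv=cv2.cvtColor(im,cv2.COLOR_RGB2HSV)
Z=P[...,2]
# plate corners
m=((Z>.018)&(Z<.05)&(d>0)).astype(np.uint8)
m[:, :160]=0; m[:,230:]=0; m[:158]=0; m[232:]=0
m[hsv[...,1]>120]=0
c=max(cv2.findContours(m,0,1)[0],key=cv2.contourArea)
print("plate px",cv2.minAreaRect(c)); 
w=ray(c.reshape(-1,2),K,D,T,.03).astype(np.float32); print(cv2.minAreaRect(w*1000))
m=((Z>.08)&(Z<.13)&(d>0)).astype(np.uint8);m[:,:285]=0;m[:,340:]=0;m[:180]=0;m[240:]=0
c=max(cv2.findContours(m,0,1)[0],key=cv2.contourArea)
print(cv2.minAreaRect((ray(c.reshape(-1,2),K,D,T,.098)*1000).astype(np.float32)))
x=camera_params("wrist");print(x["intrinsics"],x["D"],np.array(x["extrinsics"]))
from scipy.spatial.transform import Rotation as R
s=get_state();Rt=R.from_rotvec(s["tool_rot"]).as_matrix();print(Rt)
E=np.array(x["extrinsics"]);print(Rt.T@E[:3,:3],Rt.T@(E[:3,3]-s["position"]))
E
```

```text
plate [[0.5469 0.1855]] [0.5483 0.187  0.0211]
pocket [[0.4938 0.1782]] [0.4935 0.1776 0.0257]
cradle [[ 0.5053 -0.1486]] [ 0.5107 -0.1551  0.055 ]
tin [[0.5067 0.3981]] [0.5069 0.3987 0.0765]
spacer [[ 0.7163 -0.0284]] [ 0.7157 -0.0283  0.0318]
vb [[ 0.4889 -0.3702]] [ 0.4914 -0.379   0.0215]
plate px ((193.398193359375, 193.78506469726562), (36.92973327636719, 53.813819885253906), 19.653823852539062)
((550.9862670898438, 190.70370483398438), (112.43022155761719, 160.15069580078125), 72.7433853149414)
((510.3087158203125, -156.0992431640625), (97.98643493652344, 54.7762565612793), 27.062097549438477)
[[330.1842   0.     251.6041]
 [  0.     330.1842 192.8878]
 [  0.       0.       1.    ]] [0.032 0.    0.    0.    0.   ] [[ 0.4232  0.8734  0.241   0.2089]
 [ 0.906  -0.4074 -0.1147  0.6191]
 [-0.002   0.2668 -0.9637  0.3847]
 [ 0.      0.      0.      1.    ]]
[[-0.9061  0.423  -0.0007]
 [ 0.423   0.9061 -0.0016]
 [-0.0001 -0.0018 -1.    ]]
[[-0.0002 -0.9638 -0.2667]
 [ 1.     -0.0001 -0.0003]
 [ 0.0002 -0.2667  0.9638]] [ 0.0726 -0.0004 -0.1492]
```

Call:
arm_command([
  [87, -28, -16, 0, 0],
  [87, -56, -32, 0, 0],
  [87, -84, -49, 0, 0],
  [87, -112, -65, 0, 0],
  [87, -140, -81, 0, 0],
])

```text
time: 0.52
position: [0.3681, 0.4547, 0.2361]
tool_rot: [-0.68, -3.067, 0.001]
ft_force: [-0.0, 0.4, 0.4]
grip_width: 0.998
grip_force: 0.0
```

Call:
arm_command([
  [87, -28, -16, 0, 0],
  [87, -56, -32, 0, 0],
  [87, -84, -49, 0, 0],
  [87, -112, -65, 0, 0],
  [87, -140, -81, 0, 0],
])

```text
time: 0.93
position: [0.4607, 0.3221, 0.2363]
tool_rot: [-0.68, -3.067, 0.001]
ft_force: [0.1, -0.4, 0.2]
grip_width: 1.0
grip_force: 0.0
```

Call:
arm_command([
  [87, -28, -16, 0, 0],
  [87, -56, -32, 0, 0],
  [87, -84, -49, 0, 0],
  [87, -112, -65, 0, 0],
  [87, -140, -81, 0, 0],
])

```text
time: 1.35
position: [0.5532, 0.1896, 0.2363]
tool_rot: [-0.681, -3.067, 0.0]
ft_force: [1.2, 0.8, -0.3]
grip_width: 1.004
grip_force: 0.0
```

Call:
arm_command([
  [87, 0, 0, 0, 7],
  [87, 0, 0, 0, 14],
  [87, 0, 0, 0, 21],
  [87, 0, 0, 0, 21],
  [87, 0, 0, 0, 21],
])

```text
time: 1.77
position: [0.5525, 0.1911, 0.2361]
tool_rot: [-1.223, -2.893, 0.001]
ft_force: [0.6, -0.0, 0.2]
grip_width: 1.001
grip_force: 0.0
```

```bash
python3 - <<'E'
from h import *
s=get_state();print(s["time"],s["position"],s["tool_rot"],s["qd"])
im,d,K,D,T=grab("wrist");np.savez("w1.npz",im=im,d=d,K=K,D=D,T=T);cv2.imwrite("pics/w1.png",im[...,::-1])
E
```

```text
1.7667 [0.55251271 0.19112724 0.23614484] [-1.22273668e+00 -2.89336417e+00  9.12731902e-04] [ 0.00222716 -0.00272232 -0.00585782 -0.00114157  0.00071426  0.00148887
  0.01322951]
```

View pics/w1.png

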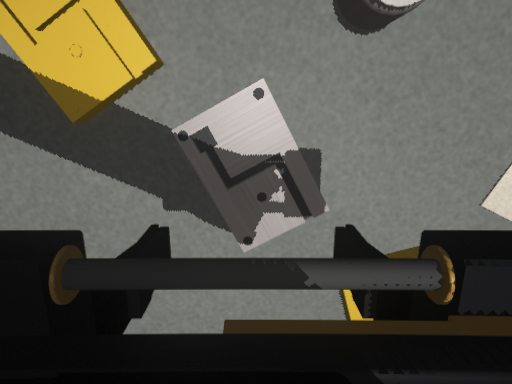

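The wrist view shows the whole plate, partly in the arm's shadow. Its corners are at (173,130), (263,79), (328,210) and (245,251), and the pocket is near (200,140). I'll segment the plate top by depth.

```bash
cat > plate.py <<'E'
import sys
from h import *
np.set_printoptions(precision=1,suppress=True)
def fit(fn,box):
    f=np.load(fn);im,d,K,D,T=[f[k] for k in("im","d","K","D","T")]
    P=cloud(d,K,D,T);Z=P[...,2];x0,x1,y0,y1=box
    b=np.zeros(d.shape,bool);b[y0:y1,x0:x1]=1
    hsv=cv2.cvtColor(im,cv2.COLOR_RGB2HSV);b&=~((hsv[...,1]>150)&(hsv[...,2]>70))
    print("table z mm",1e3*np.median(Z[b&(d>0)&(abs(Z)<.012)]),"top z",1e3*np.median(Z[b&(Z>.026)&(Z<.04)]))
    m=(b&(Z>.015)&(Z<.045)).astype(np.uint8)
    m=cv2.morphologyEx(cv2.morphologyEx(m,cv2.MORPH_CLOSE,np.ones((9,9))),cv2.MORPH_OPEN,np.ones((5,5)))
    c=max(cv2.findContours(m,0,1)[0],key=cv2.contourArea)
    w=(ray(c.reshape(-1,2),K,D,T,.03)*1000).astype(np.float32)
    r=cv2.minAreaRect(w);print("rect",r)
    # groove from depth, inside
    (cx,cy),(a,bb),ang=r; yaw=np.deg2rad(ang if a>bb else ang-90)
    if abs(yaw)>np.pi/2: yaw-=np.pi*np.sign(yaw)
    c_,s_=np.cos(yaw),np.sin(yaw)
    g=b&(Z>.012)&(Z<.0262)&(d>0)
    q=(P[g][:,:2]*1000-[cx,cy])@np.array([[c_,-s_],[s_,c_]])
    def med(sel,k): return np.median(q[sel,k]),sel.sum()
    X,Y=q.T
    print("yaw",np.rad2deg(yaw))
    print("leg1 y",med((X>-38)&(X<-10)&(abs(Y+30)<9),1),"leg2 x",med((abs(Y)<20)&(abs(X)<9),0),"leg3 y",med((X>12)&(X<70)&(abs(Y-30)<9),1),"pocket x",med((abs(X+55)<16)&(abs(Y+30)<16),0),med((abs(X+55)<16)&(abs(Y+30)<16),1))
if __name__=="__main__":
    fit("w1.npz",(120,350,60,258)); fit("top0.npz",(160,230,158,232))
E
python3 plate.py
```

```text
table z mm 1.0697139973687153 top z 31.038669984379013
rect ((553.4258422851562, 190.7059783935547), (110.12991333007812, 160.1461181640625), 72.49394989013672)
yaw -17.50605010986328
leg1 y (np.float64(-30.67066659886754), np.int64(208)) leg2 x (np.float64(0.526931970857649), np.int64(288)) leg3 y (np.float64(30.1171982237314), np.int64(438)) pocket x (np.float64(-54.21461967824055), np.int64(438)) (np.float64(-30.749212137346156), np.int64(438))
table z mm 0.12010853401123178 top z 30.192020473108094
rect ((550.8524780273438, 190.38204956054688), (113.07505798339844, 160.08673095703125), 72.81710052490234)
yaw -17.182899475097656
leg1 y (np.float64(-27.070319404825973), np.int64(28)) leg2 x (np.float64(1.1605014286271584), np.int64(39)) leg3 y (np.float64(33.15006286814462), np.int64(58)) pocket x (np.float64(-54.191129540455556), np.int64(56)) (np.float64(-26.757597833636716), np.int64(56))
```

Call:
arm_command([
  [87, -14.4, -18.2, 0, 7],
  [87, -28.8, -36.4, 0, 14],
  [87, -43.2, -54.6, 0, 21],
  [87, -57.6, -72.8, 0, 28],
  [87, -72, -91, 0, 35],
])

```text
time: 2.23
position: [0.5369, 0.0753, 0.2365]
tool_rot: [2.044, 2.386, 0.0]
ft_force: [0.3, -0.1, 0.2]
grip_width: 0.997
grip_force: 0.0
```

Call:
arm_command([
  [87, -22, -6.6, 0, 7],
  [87, -44, -13.2, 0, 14],
  [87, -66, -20, 0, 21],
  [87, -89, -26, 0, 28],
  [87, -111, -33, 0, 35],
])

```text
time: 2.65
position: [0.5217, -0.0397, 0.2367]
tool_rot: [2.667, 1.66, 0.001]
ft_force: [0.6, 0.3, 0.4]
grip_width: 0.999
grip_force: 0.0
```

Call:
arm_command([
  [87, -22, 7.3, 0, 7],
  [87, -44, 14.6, 0, 14],
  [87, -66, 22, 0, 21],
  [87, -88, 29, 0, 28],
  [87, -110, 36, 0, 35],
])

```text
time: 3.07
position: [0.5057, -0.1542, 0.2366]
tool_rot: [-3.043, -0.782, -0.0]
ft_force: [0.7, 1.0, -0.3]
grip_width: 0.999
grip_force: 0.0
```

Call:
arm_command([
  [87, 0, 0, 0, 2],
  [87, 0, 0, 0, 2],
  [87, 0, 0, 0, 2],
  [87, 0, 0, 0, 2],
])

```text
time: 3.4
position: [0.5063, -0.1521, 0.2364]
tool_rot: [-3.053, -0.739, -0.0]
ft_force: [-0.1, -0.2, -0.5]
grip_width: 1.0
grip_force: 0.0
```

```bash
python3 - <<'E'
from h import *
s=get_state();print(s["time"],s["position"],s["tool_rot"],s["joint_positions"])
im,d,K,D,T=grab("wrist");np.savez("w2.npz",im=im,d=d,K=K,D=D,T=T);cv2.imwrite("pics/w2.png",im[...,::-1])
E
```

```text
3.4 [ 0.50630731 -0.15207841  0.23644528] [-3.05290235e+00 -7.38914263e-01 -3.65528978e-05] [-0.3525272   0.05812551  0.62263873  1.77127475 -0.03544823  1.32347346
 -0.81785594]
```

View pics/w2.png

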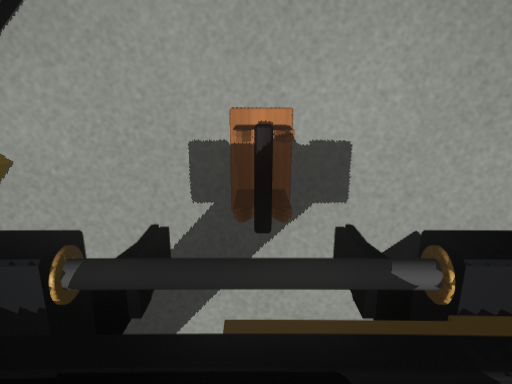

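The wrist view shows the cradle with the black bar, spanning columns 255–272 and rows 123–232, almost parallel to the tool's x axis.

```bash
python3 - <<'E'
from h import *
f=np.load("w2.npz");im,d,K,D,T=[f[k] for k in("im","d","K","D","T")]
P=cloud(d,K,D,T);Z=P[...,2];b=np.zeros(d.shape,bool);b[90:250,200:330]=1
print("table",np.median(Z[b&(d>0)&(abs(Z)<.012)]))
dark=im.max(-1)<45
m=(b&dark&(Z>.088)&(Z<.115)).astype(np.uint8)
print("top z",np.median(Z[m>0]),m.sum())
c=max(cv2.findContours(m,0,1)[0],key=cv2.contourArea)
print("bar",cv2.minAreaRect((ray(c.reshape(-1,2),K,D,T,.098)*1000).astype(np.float32)))
hsv=cv2.cvtColor(im,cv2.COLOR_RGB2HSV)
m=(b&(Z>.004)&(Z<.12)&(d>0)).astype(np.uint8)
q=P[(m>0)&(Z<.02)][:,:2]*1000
if len(q): print("base",cv2.minAreaRect(q.astype(np.float32)))
q=P[(m>0)&(Z<.1)&(Z>.085)&~dark][:,:2]*1000
print("upr",cv2.minAreaRect(q.astype(np.float32)))
E
```

```text
table 0.0010886914078860332
top z 0.09858869925982222 1852
bar ((515.3243408203125, -159.28933715820312), (98.82649993896484, 15.82342529296875), 27.310258865356445)
base ((510.9569091796875, -156.77035522460938), (127.89572143554688, 78.53759765625), 27.035734176635742)
upr ((519.4276733398438, -157.22662353515625), (89.2435073852539, 55.68668746948242), 27.06987953186035)
```

Call:
arm_command([
  [60, 4.7, 10.5, 20, 0],
  [60, 4.7, 10.5, 50, 0],
  [60, 4.7, 10.5, 80, 0],
  [60, 4.7, 10.5, 100, 0],
  [60, 4.7, 10.5, 100, 0],
])

```text
time: 3.87
position: [0.5121, -0.1586, 0.1321]
tool_rot: [-3.051, -0.736, 0.012]
ft_force: [-1.5, 0.4, -0.6]
grip_width: 0.734
grip_force: 0.0
```

```bash
python3 - <<'E'
from h import *
s=get_state();print(s["time"],s["position"],s["tool_rot"])
im,d,K,D,T=grab("wrist");np.savez("w3.npz",im=im,d=d,K=K,D=D,T=T);cv2.imwrite("pics/w3.png",im[...,::-1])
P=cloud(d,K,D,T);Z=P[...,2];dark=im.max(-1)<45
b=np.zeros(d.shape,bool);b[100:335,225:300]=1
m=(b&dark&(Z>.088)&(Z<.115)).astype(np.uint8)
c=max(cv2.findContours(m,0,1)[0],key=cv2.contourArea);print(cv2.boundingRect(c),np.median(Z[m>0]))
print("bar",cv2.minAreaRect((ray(c.reshape(-1,2),K,D,T,.098)*1000).astype(np.float32)))
E
```

```text
3.8667 [ 0.51206904 -0.1586406   0.13210774] [-3.051006   -0.73644104  0.01237387]
(242, 138, 28, 120) 0.098655349696507
bar ((528.2318115234375, -152.93495178222656), (71.89066314697266, 15.277756690979004), 26.6859073638916)
```

View pics/w3.png

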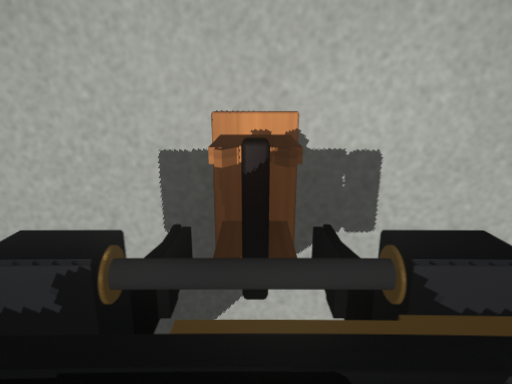

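The bar now runs from row 138 to row 298 around column 255, with the fingers straddling it. I'll compute its centre from the two ends.

```bash
python3 - <<'E'
from h import *
f=np.load("w3.npz");im,d,K,D,T=[f[k] for k in("im","d","K","D","T")]
w=ray([[256,138],[255,298.5],[255.5,218]],K,D,T,.098);print(w,w[:2].mean(0),np.linalg.norm(w[0]-w[1]))
E
```

```text
[[ 0.56035078 -0.13685481]
 [ 0.47084177 -0.18241036]
 [ 0.5187858  -0.15801326]] [ 0.51559628 -0.15963258] 0.10043490738970262
```

Call:
arm_command([
  [60, 0, 0, 10, 0],
  [60, 0, 0, 30, 0],
  [60, 0, 0, 48, 0],
  [60, 0, 0, 52, 0],
  [60, 0, 0, 52, 0],
])

```text
time: 4.33
position: [0.515, -0.1603, 0.0845]
tool_rot: [-3.055, -0.734, 0.001]
ft_force: [0.2, -0.6, 0.4]
grip_width: 0.69
grip_force: 0.0
```

Call:
arm_command([
  [10, 0, 0, 0, 0],
  [10, 0, 0, 0, 0],
  [10, 0, 0, 0, 0],
  [10, 0, 0, 0, 0],
  [10, 0, 0, 0, 0],
], newtons=40)

```text
time: 4.75
position: [0.5155, -0.1606, 0.0852]
tool_rot: [3.055, 0.733, 0.002]
ft_force: [0.7, 0.2, 0.7]
grip_width: 0.396
grip_force: 0.0
```

Call:
arm_command([
  [10, 0, 0, 0, 0],
  [10, 0, 0, 0, 0],
  [10, 0, 0, 0, 0],
  [10, 0, 0, 0, 0],
  [10, 0, 0, 0, 0],
])

```text
time: 5.17
position: [0.515, -0.1603, 0.0846]
tool_rot: [-3.054, -0.733, 0.0]
ft_force: [-1.4, 0.2, 1.1]
grip_width: 0.181
grip_force: 40.0
```

Call:
arm_command([
  [10, 0, 0, -5, 0],
  [10, 0, 0, -20, 0],
  [10, 0, 0, -40, 0],
  [10, 0, 0, -60, 0],
  [10, 0, 0, -70, 0],
])

```text
time: 5.58
position: [0.516, -0.1612, 0.1569]
tool_rot: [3.054, 0.732, 0.004]
ft_force: [-0.4, -0.4, -0.6]
grip_width: 0.181
grip_force: 40.0
```

Call:
arm_command([
  [10, 0, 0, 0, 0],
  [10, 0, 0, 0, 0],
  [10, 0, 0, 0, 0],
])

```text
time: 5.83
position: [0.5143, -0.1603, 0.1534]
tool_rot: [-3.054, -0.733, 0.003]
ft_force: [-0.1, 0.3, -1.2]
grip_width: 0.182
grip_force: 40.0
```

```bash
python3 - <<'E'
from h import *
s=get_state();print(s["time"],s["position"],s["tool_rot"],s["ft_force"],s["joint_positions"])
im,d,K,D,T=grab("scene");cv2.imwrite("pics/s1.png",cv2.resize(im[60:260,130:330,::-1],None,fx=3,fy=3,interpolation=cv2.INTER_CUBIC))
E
```

```text
5.8333 [ 0.51425838 -0.16027373  0.15337513] [-3.05422749e+00 -7.32549781e-01  2.61573223e-03] [-0.14454454  0.30098528 -1.23453829] [-0.32495068  0.1589028   0.63432859  1.85394702 -0.10209397  1.16299831
 -0.75587824]
```

View pics/s1.png

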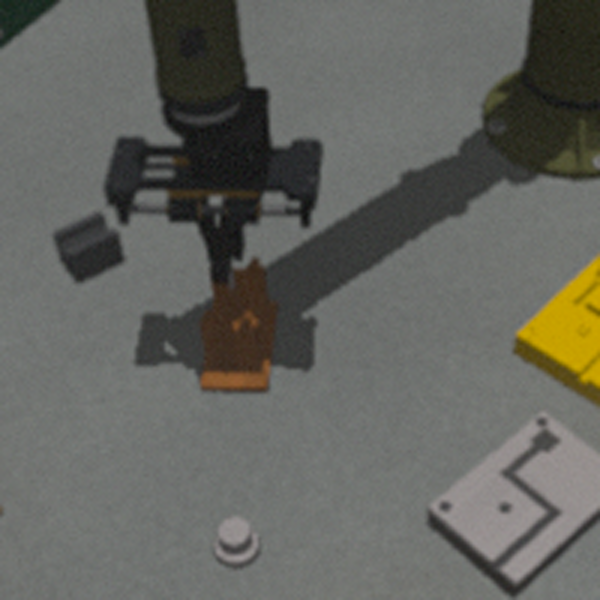

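The scraper is held upright and clear of the cradle. Now I'll carry it above the pocket, turning the tool so its x axis lies along the plate's y axis.

Call:
arm_command([
  [10, 8.9, -20.8, 0, -3],
  [10, 17.7, -41.6, 0, -6],
  [10, 26.6, -62.4, 0, -9],
  [10, 35.4, -83.1, 0, -12],
  [10, 44.3, -103.9, 0, -15],
])

```text
time: 6.3
position: [0.5064, -0.0468, 0.1533]
tool_rot: [-2.931, -1.128, 0.003]
ft_force: [1.0, -0.6, -1.1]
grip_width: 0.176
grip_force: 40.0
```

Call:
arm_command([
  [10, 13.9, -17.8, 0, -3],
  [10, 27.9, -35.6, 0, -6],
  [10, 41.8, -53.3, 0, -9],
  [10, 55.8, -71.1, 0, -12],
  [10, 69.7, -88.9, 0, -15],
])

```text
time: 6.72
position: [0.4995, 0.067, 0.1544]
tool_rot: [-2.758, -1.505, 0.0]
ft_force: [0.4, -0.4, -1.2]
grip_width: 0.176
grip_force: 40.0
```

Call:
arm_command([
  [10, 18.1, -13.6, 0, -3],
  [10, 36.2, -27.2, 0, -6],
  [10, 54.2, -40.7, 0, -9],
  [10, 72.3, -54.3, 0, -12],
  [10, 90.4, -67.9, 0, -15.5],
])

```text
time: 7.13
position: [0.4919, 0.18, 0.1545]
tool_rot: [-2.529, -1.864, -0.0]
ft_force: [0.9, 0.6, -1.5]
grip_width: 0.18
grip_force: 40.0
```

Call:
arm_command([
  [10, 0, 0, 0, 0],
  [10, 0, 0, 0, 0],
  [10, 0, 0, 0, 0],
  [10, 0, 0, 0, 0],
  [10, 0, 0, 0, 0],
])

```text
time: 7.55
position: [0.4924, 0.1767, 0.1546]
tool_rot: [2.535, 1.855, -0.0]
ft_force: [0.4, 0.2, -1.0]
grip_width: 0.178
grip_force: 40.0
```

```bash
python3 - <<'E'
from h import *
s=get_state();print(s["time"],s["position"],s["tool_rot"],s["ft_force"],s["joint_positions"])
im,d,K,D,T=grab("scene");np.savez("s2.npz",im=im,d=d,K=K,D=D,T=T);cv2.imwrite("pics/s2.png",cv2.resize(im[100:260,240:400,::-1],None,fx=3.7,fy=3.7,interpolation=cv2.INTER_CUBIC))
im,d,K,D,T=grab("wrist");np.savez("w4.npz",im=im,d=d,K=K,D=D,T=T)
E
```

```text
7.55 [0.49238286 0.17666948 0.1545718 ] [ 2.53525964e+00  1.85485499e+00 -1.11018476e-04] [ 0.40874973  0.22583665 -1.00081406] [-0.68268546  0.10805433  0.30645548  1.88037316 -0.03523487  1.15839661
 -0.67130533]
```

View pics/s2.png

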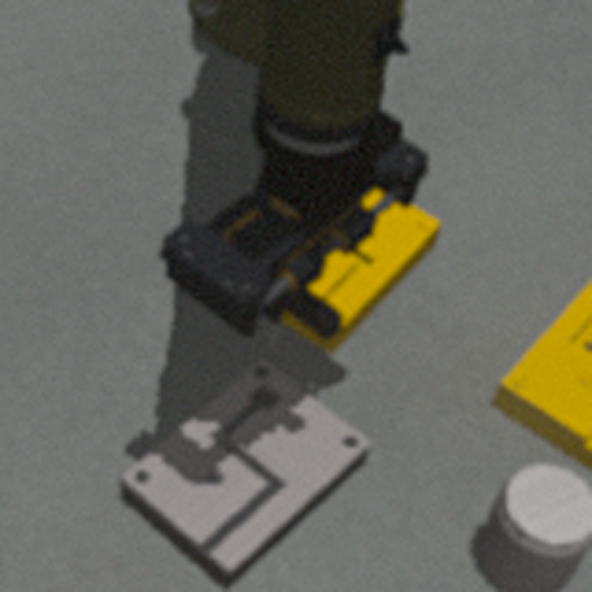

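The scraper hangs just off the plate's pocket corner in this view; the pocket is at about (262,400) in the crop. I'll cross-check the plate fit with the unobstructed scene picture and the new wrist picture.

```bash
python3 - <<'E'
from plate import *
fit("scene0.npz",(268,345,192,262))
f=np.load("w4.npz");im,d,K,D,T=[f[k] for k in("im","d","K","D","T")]
P=cloud(d,K,D,T)*1000
# groove floor points vs wrist plate fit
y=np.deg2rad(-17.5);R=np.array([[np.cos(y),-np.sin(y)],[np.sin(y),np.cos(y)]])
q=(P[...,:2]-[553.4,190.7])@R;X,Y=q[...,0],q[...,1];Z=P[...,2]
g=(Z>15)&(Z<26.5)&(abs(X)<78)&(abs(Y)<53)
for n,s,a in(("leg1",(X>-38)&(X<-10)&(abs(Y+30)<9),Y),("leg2",(abs(Y)<20)&(abs(X)<9),X),("leg3",(X>12)&(X<70)&(abs(Y-30)<9),Y),("pock",(abs(X+55)<16)&(abs(Y+30)<16),X)):
    k=g&s;print(n,k.sum(),np.median(a[k]) if k.sum() else None)
t=(abs(X)<75)&(abs(Y)<50)&(Z>26.5)&(Z<36);print("top z",np.median(Z[t]))
E
```

```text
table z mm 0.0936985104266208 top z 30.080154145730287
rect ((557.5964965820312, 193.61354064941406), (115.61441802978516, 167.83619689941406), 72.74406433105469)
yaw -17.255935668945312
leg1 y (np.float64(-34.2442766850697), np.int64(25)) leg2 x (np.float64(-6.32216192229949), np.int64(32)) leg3 y (np.float64(25.942811314268184), np.int64(59)) pocket x (np.float64(-58.95017434349674), np.int64(46)) (np.float64(-34.86265584017325), np.int64(46))
leg1 309 -30.98520276251354
leg2 513 0.8898156203905576
leg3 882 30.036846200731105
pock 0 None
top z 31.07339367317824
```

Call:
arm_command([
  [10, 0.4, -1, 15, 0],
  [10, 0.4, -1, 30, 0],
  [10, 0.4, -1, 45, 0],
  [10, 0.4, -1, 56, 0],
  [10, 0.4, -1, 56, 0],
])

```text
time: 8.07
position: [0.4897, 0.1772, 0.0962]
tool_rot: [-2.534, -1.856, 0.007]
ft_force: [-0.5, -0.1, -1.4]
grip_width: 0.182
grip_force: 40.0
```

Call:
arm_command([
  [10, 0, 0, 2, 0],
  [10, 0, 0, 4, 0],
  [10, 0, 0, 6, 0],
  [10, 0, 0, 6, 0],
  [10, 0, 0, 6, 0],
])

```text
time: 8.48
position: [0.4915, 0.1785, 0.093]
tool_rot: [2.534, 1.857, 0.001]
ft_force: [0.2, -0.0, -1.3]
grip_width: 0.181
grip_force: 40.0
```

Call:
arm_command([
  [10, 0, 0, 1, 0],
  [10, 0, 0, 2, 0],
  [10, 0, 0, 2, 0],
])

```text
time: 8.73
position: [0.4912, 0.1783, 0.0905]
tool_rot: [-2.534, -1.857, 0.0]
ft_force: [-0.5, 0.3, -2.3]
grip_width: 0.181
grip_force: 40.0
```

Call:
arm_command([
  [10, 0, 0, 1, 0],
  [10, 0, 0, 2, 0],
  [10, 0, 0, 2, 0],
])

```text
time: 8.98
position: [0.4913, 0.1784, 0.0884]
tool_rot: [2.534, 1.857, 0.0]
ft_force: [0.9, 0.1, -1.2]
grip_width: 0.181
grip_force: 40.0
```

Call:
arm_command([
  [10, 0, 0, 0.5, 0],
  [10, 0, 0, 1, 0],
  [10, 0, 0, 1, 0],
])

```text
time: 9.23
position: [0.4915, 0.1785, 0.088]
tool_rot: [-2.534, -1.857, -0.001]
ft_force: [-0.3, -0.3, 1.8]
grip_width: 0.181
grip_force: 40.0
```

Call:
arm_command([
  [10, 0, 0, 0.5, 0],
  [10, 0, 0, 0.5, 0],
  [10, 0, 0, 0.5, 0],
])

```text
time: 9.48
position: [0.4916, 0.1785, 0.0878]
tool_rot: [-2.534, -1.857, -0.001]
ft_force: [-1.1, -0.4, 5.4]
grip_width: 0.178
grip_force: 40.0
```

Call:
arm_command([
  [10, -0.5, 0, -1, 0],
  [10, -0.5, 2, -1, 0],
  [10, -0.5, 5, -1, 0],
  [10, -0.5, 8, -1, 0],
  [10, -0.5, 11, -1, 0],
])

```text
time: 9.9
position: [0.5015, 0.1747, 0.088]
tool_rot: [-2.533, -1.857, 0.001]
ft_force: [-3.0, 1.5, 3.0]
grip_width: 0.177
grip_force: 40.0
```

Call:
arm_command([
  [10, 0, 3, 0, 0],
  [10, 0, 6, 0, 0],
  [10, 0, 9, 0, 0],
  [10, 0, 12, 0, 0],
  [10, 0, 15, 0, 0],
])

```text
time: 10.32
position: [0.5162, 0.1699, 0.088]
tool_rot: [2.534, 1.857, 0.0]
ft_force: [-2.4, 0.9, 2.5]
grip_width: 0.179
grip_force: 40.0
```

Call:
arm_command([
  [10, 0, 0, 0, 0],
  [10, 0, 0, 0, 0],
  [10, 0, 0, 0, 0],
])

```text
time: 10.57
position: [0.5168, 0.1696, 0.0882]
tool_rot: [2.533, 1.856, 0.002]
ft_force: [0.3, -0.5, 0.9]
grip_width: 0.178
grip_force: 40.0
```

Call:
arm_command([
  [10, 1, 0, -0.5, 0],
  [10, 2, 0, -0.5, 0],
  [10, 3, 0, -0.5, 0],
  [10, 3, 0, -0.5, 0],
  [10, 3, 0, -0.5, 0],
])

```text
time: 10.98
position: [0.5166, 0.1731, 0.0884]
tool_rot: [-2.533, -1.857, 0.0]
ft_force: [0.4, 0.6, -1.4]
grip_width: 0.178
grip_force: 40.0
```

Call:
arm_command([
  [10, -2, 0, 0, 0],
  [10, -4, 0, 0, 0],
  [10, -6, 0, 0, 0],
  [10, -6, 0, 0, 0],
  [10, -6, 0, 0, 0],
])

```text
time: 11.4
position: [0.5152, 0.1683, 0.0888]
tool_rot: [-2.533, -1.857, -0.003]
ft_force: [1.6, 4.0, -3.3]
grip_width: 0.179
grip_force: 40.0
```

Call:
arm_command([
  [10, 1.7, 0, 0.3, 0],
  [10, 3.4, 0, 0.3, 0],
  [10, 3.5, 3, 0.3, 0],
  [10, 3.5, 6, 0.3, 0],
  [10, 3.5, 9, 0.3, 0],
])

```text
time: 11.82
position: [0.5248, 0.1672, 0.0882]
tool_rot: [2.534, 1.857, -0.001]
ft_force: [-1.4, 0.3, 0.5]
grip_width: 0.181
grip_force: 40.0
```

Call:
arm_command([
  [10, 0, 3, 0, 0],
  [10, 0, 6, 0, 0],
  [10, 0, 9, 0, 0],
  [10, 0, 12, 0, 0],
  [10, 0, 15, 0, 0],
])

```text
time: 12.23
position: [0.5393, 0.1631, 0.0882]
tool_rot: [2.534, 1.857, 0.0]
ft_force: [-1.7, 0.0, -1.5]
grip_width: 0.183
grip_force: 40.0
```

Call:
arm_command([
  [10, 0, 2.3, 0, 0],
  [10, 0, 4.5, 0, 0],
  [10, 0, 4.5, 0, 0],
  [10, 0, 4.5, 0, 0],
])

```text
time: 12.57
position: [0.5437, 0.1617, 0.0883]
tool_rot: [2.534, 1.856, 0.001]
ft_force: [0.5, 0.0, -1.2]
grip_width: 0.18
grip_force: 40.0
```

Call:
arm_command([
  [10, 3, 0, 0.3, 0],
  [10, 6, 0, 0.3, 0],
  [10, 9, 0, 0.3, 0],
  [10, 12, 0, 0.3, 0],
  [10, 15, 0, 0.3, 0],
])

```text
time: 12.98
position: [0.5479, 0.1764, 0.0881]
tool_rot: [2.534, 1.857, -0.0]
ft_force: [-0.1, -1.1, 2.9]
grip_width: 0.176
grip_force: 40.0
```

Call:
arm_command([
  [10, 0, 1, 0, 0],
  [10, 0, 2, 0, 0],
  [10, 0, 3, 0, 0],
  [10, 0, 3, 0, 0],
  [10, 0, 3, 0, 0],
])

```text
time: 13.4
position: [0.551, 0.1757, 0.0881]
tool_rot: [2.534, 1.857, 0.002]
ft_force: [-0.9, 0.6, 0.9]
grip_width: 0.179
grip_force: 40.0
```

Call:
arm_command([
  [10, 0, -2, 0, 0],
  [10, 0, -4, 0, 0],
  [10, 0, -6, 0, 0],
  [10, 0, -6, 0, 0],
  [10, 0, -6, 0, 0],
])

```text
time: 13.82
position: [0.5455, 0.1766, 0.0882]
tool_rot: [2.533, 1.856, 0.002]
ft_force: [2.4, -0.2, 0.1]
grip_width: 0.18
grip_force: 40.0
```

Call:
arm_command([
  [10, 0, 2, 0.2, 0],
  [10, 2, 3.3, 0.2, 0],
  [10, 5, 3.3, 0.2, 0],
  [10, 8, 3.3, 0.2, 0],
  [10, 11, 3.3, 0.2, 0],
])

```text
time: 14.23
position: [0.5507, 0.1845, 0.0878]
tool_rot: [2.534, 1.855, -0.006]
ft_force: [-1.3, -4.4, 5.3]
grip_width: 0.18
grip_force: 40.0
```

Call:
arm_command([
  [10, 3, 0, 0, 0],
  [10, 6, 0, 0, 0],
  [10, 9, 0, 0, 0],
  [10, 12, 0, 0, 0],
  [10, 15, 0, 0, 0],
])

```text
time: 14.65
position: [0.5553, 0.1984, 0.0878]
tool_rot: [2.534, 1.855, -0.007]
ft_force: [-1.5, -5.1, 6.2]
grip_width: 0.176
grip_force: 40.0
```

Call:
arm_command([
  [10, 3, 0, 0, 0],
  [10, 6, 0, 0, 0],
  [10, 9, 0, 0, 0],
  [10, 12, 0, 0, 0],
  [10, 15, 0, 0, 0],
])

```text
time: 15.07
position: [0.5598, 0.2126, 0.0878]
tool_rot: [2.534, 1.855, -0.007]
ft_force: [-2.0, -5.9, 6.4]
grip_width: 0.182
grip_force: 40.0
```

Call:
arm_command([
  [10, 2, 0, 0, 0],
  [10, 4, 0, 0, 0],
  [10, 4, 0, 0, 0],
  [10, 4, 0, 0, 0],
])

```text
time: 15.4
position: [0.5615, 0.2184, 0.0879]
tool_rot: [2.534, 1.856, -0.002]
ft_force: [0.4, -2.2, 4.7]
grip_width: 0.18
grip_force: 40.0
```

Call:
arm_command([
  [10, 0.3, 1, -0.6, 0],
  [10, 0.3, 4, -0.6, 0],
  [10, 0.3, 7, -0.6, 0],
  [10, 0.3, 10, -0.6, 0],
  [10, 0.3, 13, -0.6, 0],
])

```text
time: 15.82
position: [0.5737, 0.2162, 0.0881]
tool_rot: [-2.532, -1.857, 0.001]
ft_force: [-1.9, 2.3, 1.5]
grip_width: 0.181
grip_force: 40.0
```

Call:
arm_command([
  [10, 0, 3, 0, 0],
  [10, 0, 6, 0, 0],
  [10, 0, 9, 0, 0],
  [10, 0, 12, 0, 0],
  [10, 0, 15, 0, 0],
])

```text
time: 16.23
position: [0.5889, 0.2105, 0.0883]
tool_rot: [2.534, 1.856, 0.0]
ft_force: [-1.5, 0.5, 0.9]
grip_width: 0.177
grip_force: 40.0
```

Call:
arm_command([
  [10, 0, 3, 0, 0],
  [10, 0, 6, 0, 0],
  [10, 0, 9, 0, 0],
  [10, 0, 12, 0, 0],
  [10, 0, 15, 0, 0],
])

```text
time: 16.65
position: [0.603, 0.2062, 0.0883]
tool_rot: [2.534, 1.857, 0.0]
ft_force: [-0.7, -0.9, 0.2]
grip_width: 0.179
grip_force: 40.0
```

Call:
arm_command([
  [10, 0, 3, 0, 0],
  [10, 0, 6, 0, 0],
  [10, 0, 9, 0, 0],
  [10, 0, 12, 0, 0],
  [10, 0, 15, 0, 0],
])

```text
time: 17.07
position: [0.6173, 0.2018, 0.0884]
tool_rot: [2.534, 1.857, 0.0]
ft_force: [-1.0, -0.5, -0.0]
grip_width: 0.178
grip_force: 40.0
```

Call:
arm_command([
  [10, 0, 3, 0, 0],
  [10, 0, 6, 0, 0],
  [10, 0, 9, 0, 0],
  [10, 0, 12, 0, 0],
  [10, 0, 15, 0, 0],
])

```text
time: 17.48
position: [0.6316, 0.1972, 0.0884]
tool_rot: [2.534, 1.857, 0.0]
ft_force: [0.1, -0.1, 0.1]
grip_width: 0.18
grip_force: 40.0
```

Call:
arm_command([
  [10, 0, 3, 0, 0],
  [10, 0, 6, 0, 0],
  [10, 0, 9, 0, 0],
  [10, 0, 12, 0, 0],
  [10, 0, 15, 0, 0],
])

```text
time: 17.9
position: [0.6459, 0.1926, 0.0882]
tool_rot: [2.534, 1.857, -0.0]
ft_force: [0.3, -0.3, -2.4]
grip_width: 0.184
grip_force: 40.0
```

Call:
arm_command([
  [10, 0, 2, 0, 0],
  [10, 0, 2, 0, 0],
  [10, 0, 2, 0, 0],
])

```text
time: 18.15
position: [0.6475, 0.1921, 0.0883]
tool_rot: [-2.534, -1.857, 0.0]
ft_force: [0.3, -0.8, -0.9]
grip_width: 0.18
grip_force: 40.0
```

Call:
arm_command([
  [10, 0, 0, -6, 0],
  [10, 0, 0, -22, 0],
  [10, 0, 0, -42, 0],
  [10, 0, 0, -60, 0],
  [10, 0, 0, -68, 0],
])

```text
time: 18.57
position: [0.6488, 0.1928, 0.1599]
tool_rot: [2.533, 1.857, 0.007]
ft_force: [0.4, 0.0, -0.6]
grip_width: 0.175
grip_force: 40.0
```

Call:
arm_command([
  [10, -18.8, -1, 0, 2.3],
  [10, -37.6, -2, 0, 4.5],
  [10, -56.4, -3, 0, 6.8],
  [10, -75.2, -4, 0, 9.1],
  [10, -94, -5, 0, 11.4],
])

```text
time: 18.98
position: [0.6138, 0.1034, 0.1563]
tool_rot: [-2.707, -1.594, 0.0]
ft_force: [0.8, 0.3, -1.0]
grip_width: 0.177
grip_force: 40.0
```

Call:
arm_command([
  [10, -18.6, 2.7, 0, 2.3],
  [10, -37.2, 5.5, 0, 4.5],
  [10, -55.9, 8.2, 0, 6.8],
  [10, -74.5, 11, 0, 9.1],
  [10, -93.1, 13.7, 0, 11.4],
])

```text
time: 19.4
position: [0.5807, 0.0144, 0.1564]
tool_rot: [-2.853, -1.314, -0.0]
ft_force: [0.6, 0.0, -0.7]
grip_width: 0.178
grip_force: 40.0
```

Call:
arm_command([
  [10, -17.7, 6.3, 0, 2.3],
  [10, -35.4, 12.7, 0, 4.5],
  [10, -53.2, 19, 0, 6.8],
  [10, -70.9, 25.4, 0, 9.1],
  [10, -88.6, 31.7, 0, 11.3],
])

```text
time: 19.82
position: [0.5475, -0.0738, 0.1564]
tool_rot: [-2.969, -1.027, -0.0]
ft_force: [0.3, -0.4, -1.7]
grip_width: 0.177
grip_force: 40.0
```

Call:
arm_command([
  [10, -16.1, 9.7, 0, 2.3],
  [10, -32.2, 19.4, 0, 4.5],
  [10, -48.4, 29.2, 0, 6.8],
  [10, -64.5, 38.9, 0, 9.1],
  [10, -80.6, 48.6, 0, 11.3],
])

```text
time: 20.23
position: [0.5145, -0.1619, 0.1564]
tool_rot: [3.056, 0.729, 0.0]
ft_force: [0.0, -1.3, -1.9]
grip_width: 0.178
grip_force: 40.0
```

Call:
arm_command([
  [10, 0, 0, 0, 0],
  [10, 0, 0, 0, 0],
  [10, 0, 0, 0, 0],
  [10, 0, 0, 0, 0],
  [10, 0, 0, 0, 0],
])

```text
time: 20.65
position: [0.5156, -0.1592, 0.1563]
tool_rot: [-3.053, -0.738, -0.0]
ft_force: [-0.8, 1.2, -0.8]
grip_width: 0.179
grip_force: 40.0
```

```bash
python3 - <<'E'
from h import *
s=get_state();print(s["time"],s["position"],s["tool_rot"],s["ft_force"],s["qd"])
r=s["tool_rot"];print(np.rad2deg(2*np.arctan2(r[1],r[0])))
im,d,K,D,T=grab("wrist");np.savez("w5.npz",im=im,d=d,K=K,D=D,T=T);cv2.imwrite("pics/w5.png",im[...,::-1])
E
```

```text
20.65 [ 0.51559005 -0.15918684  0.15627621] [-3.05339938e+00 -7.38030557e-01 -9.76820202e-05] [-0.8181745   1.20264732 -0.77283053] [-1.97000170e-03 -1.22231712e-03  3.40923266e-03  1.15144623e-03
  2.42851957e-03 -3.13826868e-04  2.27658622e-05]
-332.82356027731777
```

View pics/w5.png

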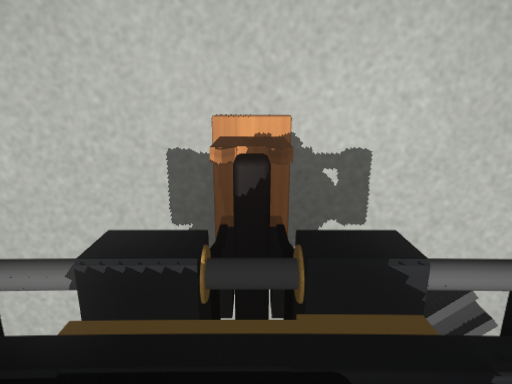

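The bar (columns 234–270) is centred over the cradle (columns 212–292) and aligned with it, so I'll lower it.

Call:
arm_command([
  [10, -1, 0.6, 15, 0],
  [10, -1, 0.6, 30, 0],
  [10, -1, 0.6, 45, 0],
  [10, -1, 0.6, 55, 0],
  [10, -1, 0.6, 55, 0],
])

```text
time: 21.12
position: [0.5131, -0.1603, 0.0992]
tool_rot: [-3.053, -0.736, 0.006]
ft_force: [-1.0, -0.5, -1.6]
grip_width: 0.178
grip_force: 40.0
```

Call:
arm_command([
  [10, 0, 0, 4, 0],
  [10, 0, 0, 8, 0],
  [10, 0, 0, 12, 0],
  [10, 0, 0, 14, 0],
  [10, 0, 0, 14, 0],
])

```text
time: 21.53
position: [0.5145, -0.1611, 0.0871]
tool_rot: [-3.054, -0.735, 0.0]
ft_force: [-0.2, -0.3, -1.6]
grip_width: 0.18
grip_force: 40.0
```

Call:
arm_command([
  [10, 0, 0, 1, 0],
  [10, 0, 0, 1.5, 0],
  [10, 0, 0, 1.5, 0],
  [10, 0, 0, 1.5, 0],
])

```text
time: 21.87
position: [0.5147, -0.1612, 0.086]
tool_rot: [3.054, 0.735, 0.001]
ft_force: [-0.3, 0.0, -2.4]
grip_width: 0.18
grip_force: 40.0
```

Call:
arm_command([
  [10, 0, 0, 0.7, 0],
  [10, 0, 0, 1.3, 0],
  [10, 0, 0, 1.3, 0],
  [10, 0, 0, 1.3, 0],
])

```text
time: 22.2
position: [0.5147, -0.1612, 0.0846]
tool_rot: [3.054, 0.735, 0.0]
ft_force: [0.2, 0.2, -0.4]
grip_width: 0.178
grip_force: 40.0
```

Call:
arm_command([
  [10, 0, 0, 0.4, 0],
  [10, 0, 0, 0.8, 0],
  [10, 0, 0, 0.8, 0],
  [10, 0, 0, 0.8, 0],
])

```text
time: 22.53
position: [0.5147, -0.1612, 0.0846]
tool_rot: [-3.054, -0.735, -0.001]
ft_force: [-3.1, 0.8, 5.9]
grip_width: 0.18
grip_force: 40.0
```

It is seated: contact came at the same height as the original pick-up. Releasing.

Call:
arm_command([
  [10, 0, 0, -0.7, 0],
  [20, 0, 0, -0.7, 0],
  [40, 0, 0, -0.7, 0],
  [60, 0, 0, -0.7, 0],
  [60, 0, 0, -0.7, 0],
])

```text
time: 22.95
position: [0.5146, -0.1612, 0.0844]
tool_rot: [3.054, 0.735, 0.0]
ft_force: [-0.0, -0.2, 0.3]
grip_width: 0.374
grip_force: 0.0
```

Call:
arm_command([
  [60, 0, 0, 0, 0],
  [60, 0, 0, 0, 0],
  [60, 0, 0, 0, 0],
  [60, 0, 0, 0, 0],
  [60, 0, 0, 0, 0],
])

```text
time: 23.37
position: [0.5146, -0.1612, 0.0845]
tool_rot: [-3.054, -0.735, -0.0]
ft_force: [-0.0, 0.4, 0.3]
grip_width: 0.667
grip_force: 0.0
```

Call:
arm_command([
  [60, 0, 0, -10, 0],
  [60, 0, 0, -30, 0],
  [60, 0, 0, -60, 0],
  [60, 0, 0, -90, 0],
  [60, 0, 0, -110, 0],
])

```text
time: 23.78
position: [0.5155, -0.1618, 0.1981]
tool_rot: [3.053, 0.734, 0.005]
ft_force: [1.0, -0.9, 0.3]
grip_width: 0.687
grip_force: 0.0
```

Call:
arm_command([
  [60, 0, 0, -40, 0],
  [60, 0, 0, -40, 0],
  [60, 0, 0, -40, 0],
  [60, 0, 0, -40, 0],
  [60, 0, 0, -40, 0],
])

```text
time: 24.2
position: [0.5139, -0.161, 0.2336]
tool_rot: [-3.054, -0.735, 0.002]
ft_force: [-0.5, -0.0, -0.4]
grip_width: 0.689
grip_force: 0.0
```

```bash
python3 - <<'E'
from h import *
s=get_state();print(s["time"],s["position"],s["grip_width"])
im,d,K,D,T=grab("wrist");cv2.imwrite("pics/w6.png",im[...,::-1])
P=cloud(d,K,D,T);Z=P[...,2];dark=im.max(-1)<45;b=np.zeros(d.shape,bool);b[90:250,200:330]=1
m=(b&dark&(Z>.088)&(Z<.115)).astype(np.uint8)
c=max(cv2.findContours(m,0,1)[0],key=cv2.contourArea);print(np.median(Z[m>0]),cv2.boundingRect(c))
print("bar",cv2.minAreaRect((ray(c.reshape(-1,2),K,D,T,.098)*1000).astype(np.float32)))
E
```

```text
24.2 [ 0.51389922 -0.16097343  0.23361879] 0.6889424490270332
0.09860690469580652 (244, 128, 18, 109)
bar ((515.87939453125, -161.4940185546875), (98.59495544433594, 15.464082717895508), 26.71531105041504)
```

View pics/w6.png

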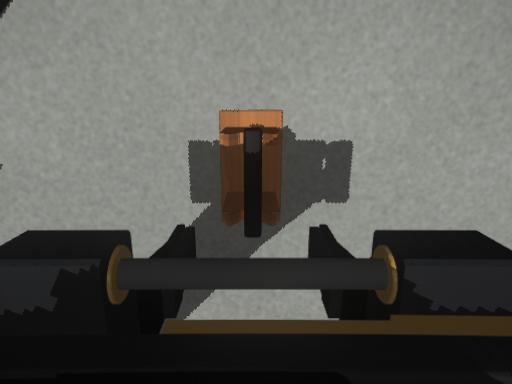

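The bar is back in the notches at its original height, within about 2 mm of where it was, and the gripper is clear.

```bash
python3 -c "from bench import *;print(close_job())"
```

```text
the job is handed in; nothing more can be done
None
```

The scraper tip was drawn from the pocket round both corners and out at the open end, with readings well under the force and speed limits. The scraper is back in its cradle and released, and the job is handed in at about 24 s; no verdict was returned.

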